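Cap the flow cell, then hold the hidden clamp bolt against the nut driver

TASK

First put the beige cap on the clear cell of the little press, pin up, its round plug pushed fully home in the recess on the cell's top, and let go of it. Then reach down into the narrow gap behind the press's rear clamp plate, grip the hexagon head of the bolt that the electric driver is turning round along with its nut, and hold it firmly so that it stops turning. Finish still gripping it like that, with the cap still home, and leave the other things on the bench where they are.

Things in the scene. Friction and masses are not known exactly. Their poses are not given: they have to be found in the camera images.
- press: Cell press on an aluminium base plate 350 x 190 x 12 mm. Origin on the bench below the middle of the BACK face of the rear clamp plate; x along the bolts, away from the robot, y left, z up. Two dark blue upright clamp plates 12 mm thick, 160 mm wide (y), tops at z = 98: rear one x = -12 to 0, front one x = -84 to -72 mm. Clear cell between them, 62 mm wide (y), top at z = 89 mm.
- gap (a point): Middle of the gap behind the rear clamp plate, level with the plate's top: x = 21, y = 0, z = 98 mm in the press's frame. Gap 42 mm wide (x = 0 to 42), open above and at both y ends; its back is a white manifold 150 mm wide (y), x = 42 to 72, top at z = 82 mm. Two low steel pipes cross it (z up to 38 mm). Two equal bolt heads stick into it, at y = +55 and -55, z = 74 mm.
- recess (a point): Middle of the mouth of the round recess in the cell's top: x = -42, y = 0, z = 89 mm in the press's frame. 37 mm across, 9 mm deep. The clamp plates stand 9 mm higher, 30 mm before and behind this point, so there is room for fingers only on the +y and -y sides of the cap.
- cap: Beige cell cap, about 70 g, standing on its plug on the bench. Origin: centre of the plug's underside, z up. Plug 34 mm across, z = 0 to 8 mm, lower edge bevelled 2 mm; square block 46 x 46 mm (sides along x, y), z = 8 to 28; brass pin on top 6 mm across, to z = 38. Home: block flat on the cell, origin 8 mm below point recess. It fits between the clamp plates (60 mm apart) only about square.
- bolt_head: Steel hexagon head of the turning bolt, in the gap: 24 mm across flats, 27.7 across corners, 10 mm thick (x = 3 to 13 mm in the press's frame), on a washer 30 mm across, 3 mm thick. Origin in the head's middle, 24 mm below the rear plate's top, at press y = +55 or -55. x along the bolt; at joint spindle = 0 two flats stand upright, facing y and -y. It turns with nut and socket.
- spindle (a joint): Angle of the turning bolt, nut and driver socket about the press's x, rad, no end stops. The driver turns them at about 0.3 rad/s (two flats stand upright at every multiple of 60 degrees, each 3.5 s); when the bolt is held it stalls, pushing with at most 0.3 N m.
- driver: Electric torque driver: grey cylinder 35 mm across, 142 mm long, lying along x in an aluminium cradle in front of the front clamp plate, in line with the turning bolt (axis at z = 74 mm; x = -258 to -116 mm in the press's frame). Origin on the bench below the turning bolt's axis, at x = 0 of the press.
- tight_bolt: The other bolt, already tight, nut in the open, does not turn; same head, on the other side of the cell. Origin on the bench below its axis, at x = 0 of the press.
- beaker: Glass beaker 66 mm across, 85 mm high, standing. Origin under its centre. Leave alone.
- gasket: Black rubber ring 48 mm across, 4 mm thick, flat on the bench. Origin under its centre. Leave alone.
- wrench: Steel spanner 150 mm long, lying along its x. Leave alone.
- reagent: Brown glass bottle 60 mm across, 130 mm high, standing. Origin under its centre. Leave alone.
- dish: Glass dish 90 mm across, 14 mm high. Origin under its centre. Leave alone.
- vial: Small glass vial 24 mm across, 48 mm high, standing. Origin under its centre. Leave alone.
- thumb_screw: Black thumb screw standing on its 36 mm head, 40 mm high, on the press's base plate in front of the front clamp plate, beside the driver. Origin under its centre. Leave alone.
Mind the look-alikes: they are no part of the job. Of the things that look like the cap, the middle-sized one is meant.

How it is judged:
On the way, in this order (a step that is already met when the one before it is completed fails the run):
1. the cap is fully home in the cell's recess, pin up, and let go (horizontal distance between cap and recess below 0.004 m and z of cap in the frame of press below 0.0835 m and angle between cap's own z axis and vertical below 0.06 rad and contact force between the fingers and cap below 0.1 N), for 0.3 s.
2. the turning bolt's head is gripped in the gap and has stopped (contact force between the fingers and bolt_head above 10 N and velocity of joint spindle between -0.03 and 0.03 rad/s and distance between the grasp point and bolt_head below 0.04 m), for 0.5 s.
At the end, for the whole second after the job is handed in: Cap home (4 mm from the recess middle, 2.5 mm of full depth, upright to 3 degrees), not touched; fingers grip the turning bolt's head with over 10 N, TCP within 40 mm of the head centre, bolt slower than 0.03 rad/s, through the last second; other things not moved 30 mm or tipped (all of step 1 and all of step 2); the arm keeps its last pose, push and grip.
It fails at once if the bolt head is gripped before the cap is in (contact force between the fingers and bolt_head above 5 N and distance between cap and recess above 0.02 m).
It fails at once if another thing on the bench is shifted by more than 30 mm or tipped (distance of any of beaker, gasket, wrench, reagent, dish, vial, thumb_screw from where it was at the start of the episode above 0.03 m or angle between any of beaker, reagent, vial's own z axis and vertical above 0.5 rad).
It also fails if it takes over 51 s, if anything falls off the work surface, if the arm or the gripper's body presses on something with over 40 N, if the wrist force passes 120 N, or if a joint passes its speed limit or range.

ROBOT

A 6-joint arm with a two-finger parallel gripper is mounted at the origin on the work surface. World frame = base frame: x ahead of the robot, y to its left, z up, the work surface at z = 0. Lengths are in m, angles in rad, forces in N, time in s.
With the tool pointing down it reaches from about 0.275 to 1 m from the base axis. Payload 8.4 kg.
Tool frame: the origin (TCP) lies between the finger pads, 19 mm behind the fingertips; this is the grasp point; y points along the fingers, z is the direction in which the jaws open and shut, and the axes are right-handed (so a half turn about y gives the same grasp; the last joint's range is limited). The gripper opens to 85 mm and grips with 20 to 120 N. Pads are 22 mm wide; open, the fingers measure 114 mm over their backs; the gripper's body (76 mm by 85 mm) begins 54 mm behind the grasp point. The pads swing forward as they close: fully open they stand 13 mm farther back than shut.
Start: joints at [-0.002, 0.353, 1.633, -0, 1.155, -0.002], TCP at [0.625, -0, 0.25] pointing down, gripper open.
Joint ranges: [-2.63, 2.63], [-0.92, 2.1], [0.06, 2.66], [-1.3, 4.44], [0, 2.69], [-3.02, 3.02]. Speed limits (rad/s): [2.22, 2.22, 2.79, 3.14, 3.14, 3.14].

INTERFACE

Orientations are given as a unit quaternion [x, y, z, w].
In Python, from workcell import bot, hand, kinematics, get_obs, vision, hand_in gives the robot as it stands. The module is installed in compiled form; this text tells all that it offers. Calls block until the motion is done:
- bot.reach(position, orientation): joint-space move of the TCP to a pose.
- bot.servo_line(position, ori=None, velocity=0.15): straight line of the TCP; ori=None keeps the orientation; velocity is the mean speed in m/s.
- bot.goto_joints(angles): joint-space move.
- hand.move_gripper(opening, strength=None): finger opening in m; strength is the grip in N (None keeps the last); returns when the fingers have stopped.
- bot.dwell(seconds).
- kinematics.solve_ik(position, orientation): joint angles nearest the present ones, or None.
- get_obs(): the state.
- vision.read_camera(name): name is "scene" or "side" or "wrist"; returns a dict with "frame" (480x640x3 uint8, red, green, blue), "intrinsics" (3x3 intrinsics, pixels), "view" (4x4, takes a point from world to camera coordinates). Camera axes: x right, y down, z forward; pixel columns grow to the right and rows downward; lengths in m; the calibration is good to about 2 mm. A picture is of the moment at which its call begins. There is no depth.
A pose or a line that the arm cannot do raises bot.IKError and nothing moves.
- hand_in(): hands the job in, once; it reports no verdict.
The state is a dict: "time_s": time; "joint_pos": joint angles; "joint_vel": joint speeds; "joint_efforts": joint torques, N m; "position": TCP position; "orientation": TCP orientation; "wrist_force": force on the tool from outside, world axes, zero at the start; "ft_torque": the same for the moment, N m; "gripper_width": finger opening in m.
Only numpy, scipy, OpenCV 4.12 (cv2) and the standard library are available. Lean on these libraries where they do the work, as an engineer would, in place of code of your own. Each camera call takes 0.05 s, during which the arm holds its last target.

## Working session

There is one attempt and no reset: what is moved stays moved. The work goes in short steps, each a Python script; the robot and the scene stay as the last script left them, time stands still between calls to the robot, and variables do not carry over. Pictures are saved under pics/ and viewed, and the job is handed in when it is done.

```bash
mkdir -p pics
python3 - <<'E'
from workcell import bot, hand, kinematics, get_obs, vision
import cv2,numpy as np
o=get_obs(); print(o)
for n in ["scene","side","wrist"]:
    d=vision.read_camera(n); cv2.imwrite(f"pics/{n}0.png",d["frame"][:,:,::-1])
    np.savez(f"pics/{n}0.npz",**d); print(n,d["intrinsics"].tolist(),np.round(d["view"],4).tolist())
E
```

```text
{'time_s': 0.0, 'joint_pos': array([-2.39651687e-03,  3.53688618e-01,  1.63414484e+00,  6.16669403e-06,
        1.15518276e+00, -2.37900996e-03]), 'joint_vel': array([ 0.00051382,  0.00026827,  0.00097112, -0.00143611,  0.00054385,
       -0.00019645]), 'joint_efforts': array([-2.03471049e-03, -6.05236173e+01, -3.42063046e+01, -2.62302356e-04,
        9.48130677e-03,  3.61521288e-06]), 'position': array([6.24547392e-01, 5.09099848e-06, 2.49231801e-01]), 'orientation': array([-0.5003485 ,  0.50036302, -0.49964673,  0.49964125]), 'wrist_force': array([-0.730301  , -1.02097092, -0.53671458]), 'ft_torque': array([0.0296221 , 0.03942355, 0.00659939]), 'gripper_width': 0.08568869187029568}
scene [[470.2458534221503, 0.0, 325.20510411540954], [0.0, 470.2458534221503, 235.26364357445942], [0.0, 0.0, 1.0]] [[-0.8119, 0.5836, 0.0108, 0.4121], [0.4731, 0.6687, -0.5735, -0.2059], [-0.3419, -0.4606, -0.8191, 1.4259], [0.0, 0.0, 0.0, 1.0]]
side [[439.4068522167252, 0.0, 314.747381955322], [0.0, 439.4068522167252, 235.04249512362637], [0.0, 0.0, 1.0]] [[-0.9273, -0.3734, 0.0253, 0.4892], [-0.2391, 0.5391, -0.8076, 0.1666], [0.2879, -0.755, -0.5892, 0.7841], [0.0, 0.0, 0.0, 1.0]]
wrist [[392.0229218535446, 0.0, 316.0427616818076], [0.0, 392.0229218535446, 241.06308913122112], [0.0, 0.0, 1.0]] [[1.0, 0.0002, -0.0009, -0.6251], [0.0005, -0.9525, 0.3044, -0.0394], [-0.0008, -0.3044, -0.9525, 0.3808], [0.0, 0.0, 0.0, 1.0]]
```

View pics/scene0.png

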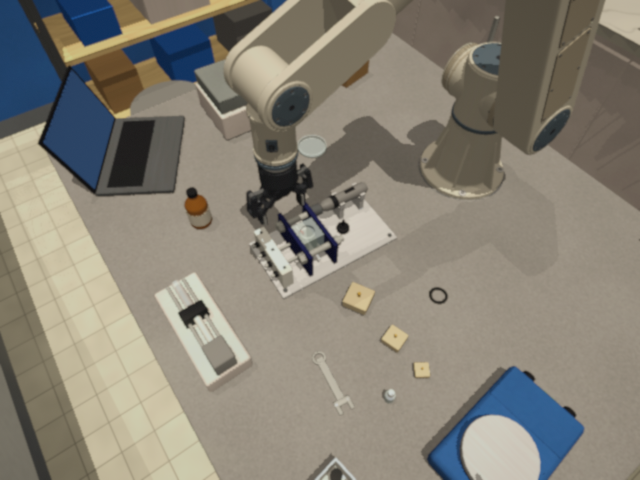

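View pics/side0.png

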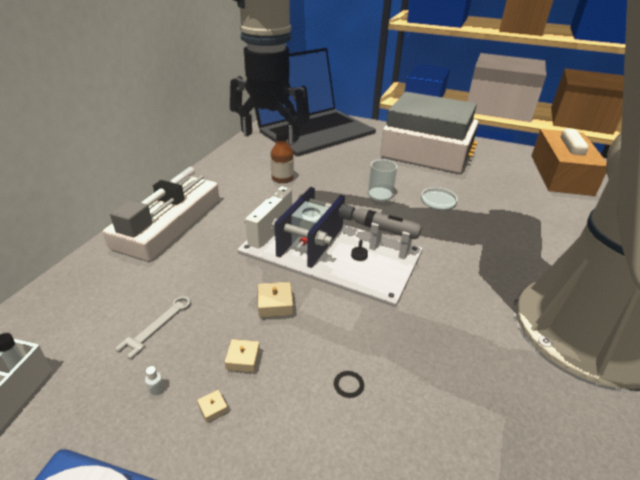

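View pics/wrist0.png

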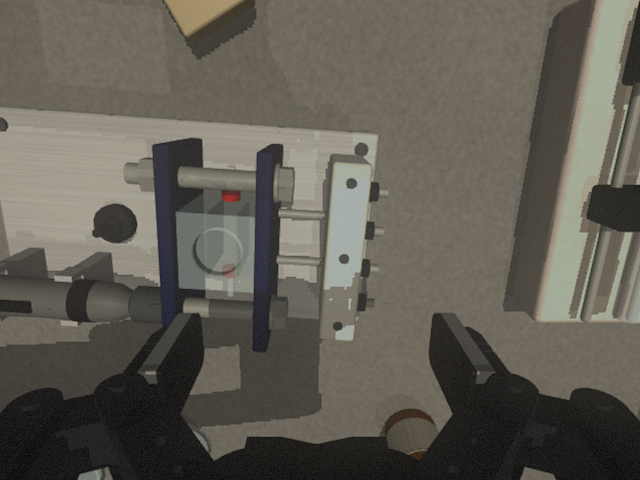

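The scene view shows three beige caps: big at (359,297), middle at (395,338), small at (422,370). The press is below the gripper, and the driver is on its −y side. I'll measure the caps and enlarge the relevant crops.

```bash
cat > h.py <<'E'
import numpy as np,cv2
def load(f): return dict(np.load(f))
def ray(d,uv,z):
    K=d["intrinsics"];V=d["view"];R=V[:3,:3];t=V[:3,3]
    c=-R.T@t; r=R.T@np.linalg.solve(K,[uv[0],uv[1],1.]); return c+r*(z-c[2])/r[2]
def proj(d,p):
    q=d["view"][:3,:3]@np.asarray(p)+d["view"][:3,3]; q=d["intrinsics"]@q; return q[:2]/q[2]
def crop(d,x0,y0,w,h,s,name):
    cv2.imwrite(name,cv2.resize(d["frame"][y0:y0+h,x0:x0+w,::-1],None,fx=s,fy=s,interpolation=cv2.INTER_CUBIC))
E
python3 - <<'E'
from h import *
for n,box in [("scene",(330,270,120,120)),("side",(180,270,130,160))]:
    d=load(f"pics/{n}0.npz"); hsv=cv2.cvtColor(d["frame"],cv2.COLOR_RGB2HSV)
    x0,y0,w,h=box; print(n,[hsv[y,x].tolist() for x,y in ([(395,342),(360,292)] if n=="scene" else [(240,362),(242,350)])])
    m=np.zeros(hsv.shape[:2],np.uint8); m[y0:y0+h,x0:x0+w]=cv2.inRange(hsv,(14,70,60),(30,255,255))[y0:y0+h,x0:x0+w]
    cs,_=cv2.findContours(m,cv2.RETR_EXTERNAL,cv2.CHAIN_APPROX_NONE)
    for c in cs:
        if cv2.contourArea(c)>60: 
            M=cv2.moments(c);u=(M["m10"]/M["m00"],M["m01"]/M["m00"]); print(np.round(u,1),cv2.contourArea(c),cv2.boundingRect(c),ray(d,u,.02).round(4))
d=load("pics/scene0.npz");crop(d,335,275,110,110,5,"pics/c1.png")
d=load("pics/side0.npz");crop(d,190,270,120,160,4,"pics/c2.png")
d=load("pics/wrist0.npz");crop(d,0,90,400,270,2,"pics/c3.png")
E
```

```text
scene [[22, 72, 210], [20, 109, 194]]
[420.9 369.9] 195.5 (413, 362, 17, 16) [0.5312 0.3969 0.02  ]
[393.9 338.1] 385.0 (381, 325, 27, 27) [0.5313 0.3049 0.02  ]
[357.9 297.9] 623.5 (342, 283, 33, 32) [0.5353 0.1747 0.02  ]
side [[23, 74, 239], [17, 133, 119]]
[212.3 405.1] 549.5 (198, 390, 29, 31) [0.5236 0.3995 0.02  ]
[242.2 355.4] 847.5 (225, 340, 34, 32) [0.5277 0.307  0.02  ]
[274.8 299.1] 1062.0 (258, 282, 36, 35) [0.536  0.1739 0.02  ]
```

View pics/c1.png

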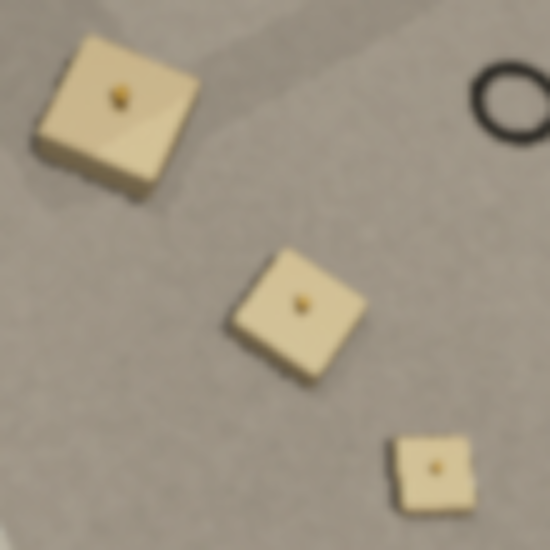

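View pics/c2.png

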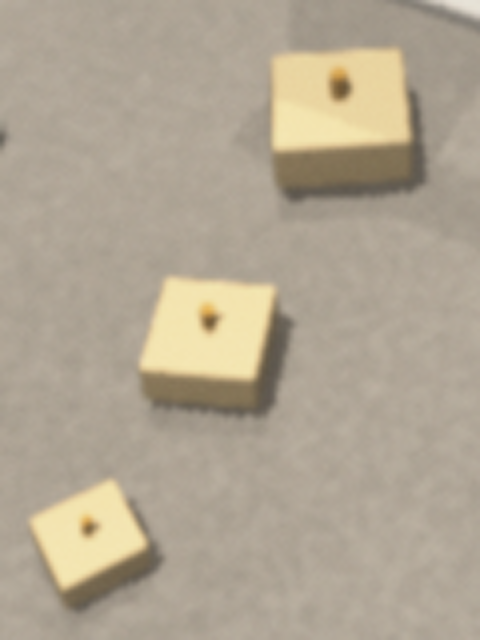

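View pics/c3.png

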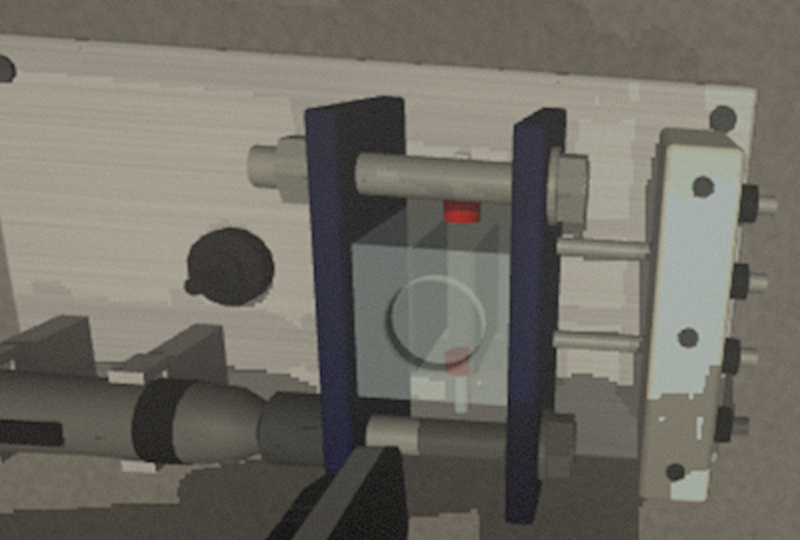

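Run:
```python
from h import *
d=load("pics/scene0.npz")
def P(d,off,s,pts,z): return [ray(d,(off[0]+(p[0]+.5)/s-.5,off[1]+(p[1]+.5)/s-.5),z)[:2].round(4) for p in pts]
q=P(d,(335,275),5,[(287,249),(367,303),(316,377),(232,319)],.028); print("mid sc",q,[np.linalg.norm(q[i]-q[i-1]).round(4) for i in range(4)],np.mean(q,0))
q=P(d,(335,275),5,[(90,36),(198,80),(152,183),(38,132)],.038); print("big",[np.linalg.norm(q[i]-q[i-1]).round(4) for i in range(4)])
print("pin",P(d,(335,275),5,[(303,302)],.038))
d=load("pics/side0.npz")
q=P(d,(190,270),4,[(167,278),(277,286),(256,379),(144,370)],.028); print("mid sd",q,[np.linalg.norm(q[i]-q[i-1]).round(4) for i in range(4)],np.mean(q,0))
print("pin",P(d,(190,270),4,[(208,312)],.038))
d=load("pics/wrist0.npz")
print("recess",P(d,(0,90),2,[(436,321),(388,321),(485,321)],.089))
q=P(d,(0,90),2,[(665,146),(743,152),(707,499),(640,495)],.082);print("manifold",q,[np.linalg.norm(q[i]-q[i-1]).round(4) for i in range(4)])
q=P(d,(0,90),2,[(515,123),(507,522)],.098);print("rear front-edge",q,np.linalg.norm(q[1]-q[0]))
q=P(d,(0,90),2,[(545,113),(533,521)],.098);print("rear back-edge",q)
q=P(d,(0,90),2,[(306,111),(327,474)],.098);print("front front-edge",q)
q=P(d,(0,90),2,[(20,36),(755,88)],.012);print("base edge",q)
```

```text
mid sc [array([0.5159, 0.2784]), array([0.5032, 0.3203]), array([0.5457, 0.3336]), array([0.5589, 0.2902])] [np.float64(0.0446), np.float64(0.0438), np.float64(0.0445), np.float64(0.0454)] [0.530925 0.305625]
big [np.float64(0.0587), np.float64(0.0569), np.float64(0.0602), np.float64(0.0593)]
pin [array([0.5308, 0.3052])]
mid sd [array([0.5561, 0.2908]), array([0.5136, 0.2771]), array([0.4998, 0.3203]), array([0.541 , 0.3333])] [np.float64(0.0451), np.float64(0.0447), np.float64(0.0454), np.float64(0.0432)] [0.527625 0.305375]
pin [array([0.5277, 0.3063])]
recess [array([ 0.5495, -0.02  ]), array([ 0.5311, -0.02  ]), array([ 0.5684, -0.02  ])]
manifold [array([0.6371, 0.0457]), array([0.6659, 0.0435]), array([ 0.6568, -0.1024]), array([ 0.6283, -0.1005])] [np.float64(0.1465), np.float64(0.0289), np.float64(0.1462), np.float64(0.0286)]
rear front-edge [array([0.5847, 0.0553]), array([ 0.5742, -0.1032])] 0.15884741105853756
rear back-edge [array([0.5951, 0.0587]), array([ 0.5848, -0.1028])]
front front-edge [array([0.5131, 0.0593]), array([ 0.5037, -0.0813])]
base edge [array([0.357 , 0.0852]), array([0.6797, 0.0633])]
```

The middle block measures 45–46 mm, matching the 46 mm cap, while the big one is about 59 mm. So the cap is at (0.529, 0.305) with a yaw of about 17°. The press origin is about (0.5905, −0.0233) with a yaw of about −3.8°. I'll move over the cap and look again.

```bash
cat >> h.py <<'E'
from scipy.spatial.transform import Rotation as Ro
R0=Ro.from_quat([-.5,.5,-.5,.5])
def ori(deg): return (Ro.from_euler("z",deg,degrees=True)*R0).as_quat()
def shot(name,cam="wrist"):
    from workcell import vision
    d=vision.read_camera(cam); cv2.imwrite(f"pics/{name}.png",d["frame"][:,:,::-1]); np.savez(f"pics/{name}.npz",**d); return d
E
python3 - <<'E'
from workcell import *
from workcell import bot, hand, kinematics, get_obs, vision
from h import *
bot.reach([.529,.305,.17],ori(-73.2)); o=get_obs(); print(o["time_s"],o["position"],o["joint_pos"].round(2),o["gripper_width"])
shot("w1")
E
```

```text
1.7333 [0.52932177 0.30467614 0.17014594] [ 0.52  0.42  1.74 -0.    0.99  1.8 ] 0.08522981461596092
```

View pics/w1.png

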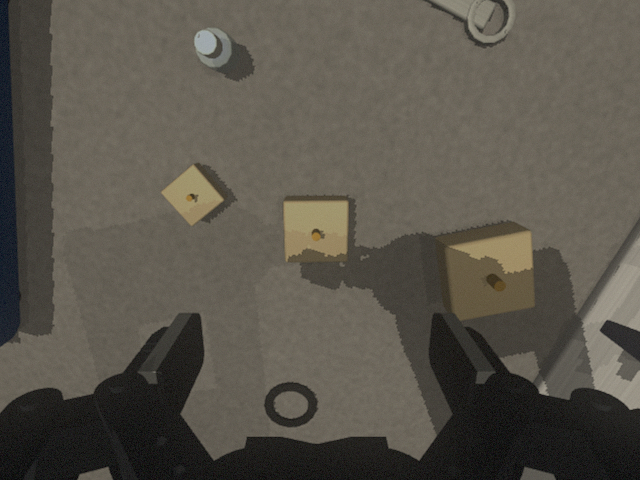

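Run:
```python
from h import *
d=load("pics/w1.npz")
q=np.array([ray(d,p,.028)[:2] for p in [(284,200.5),(348,200),(348.5,262),(285,262.5)]]); print(q.round(4),[np.linalg.norm(q[i]-q[i-1]).round(4) for i in range(4)],q.mean(0))
for a,b in((0,1),(3,2),(0,3),(1,2)):
    v=q[b]-q[a]; print(np.degrees(np.arctan2(v[1],v[0])))
print("pin tip", ray(d,(316.5,236),.038))
```

```text
[[0.5449 0.3329]
 [0.558  0.2907]
 [0.5146 0.2759]
 [0.5009 0.3201]] [np.float64(0.0458), np.float64(0.0443), np.float64(0.0458), np.float64(0.0462)] [0.52959773 0.30489685]
-72.70585016261235
-72.67785930403771
-163.67610239219832
-161.2873217771071
pin tip [0.52971697 0.30485297 0.038     ]
```

Run:
```python
from workcell import bot, hand, kinematics, get_obs, vision
from h import *
q=ori(-72.7)
bot.reach([.5296,.3049,.08],q); bot.servo_line([.5296,.3049,.029],q,.1)
hand.move_gripper(.03,40); o=get_obs(); print(o["time_s"],o["position"],o["gripper_width"],o["wrist_force"])
bot.servo_line([.5296,.3049,.17],q,.2)
bot.reach([.5485,-.0205,.19],ori(-93.8)); o=get_obs(); print(o["time_s"],o["position"],o["gripper_width"],o["wrist_force"],o["joint_pos"].round(2))
shot("w2");shot("s2","side");d=shot("sc2","scene");crop(load("pics/s2.npz"),230,100,200,150,4,"pics/s2c.png")
```

```text
3.35 [0.52998473 0.30512517 0.02976466] 0.04474068249724448 [-1.27565919  0.2450631   4.63271032]
5.45 [ 0.54861706 -0.01968371  0.18970654] 0.045199135200088406 [-0.13786384 -0.38587598 -0.29963711] [-0.04  0.3   1.85  0.    0.98  1.6 ]
```

View pics/w2.png

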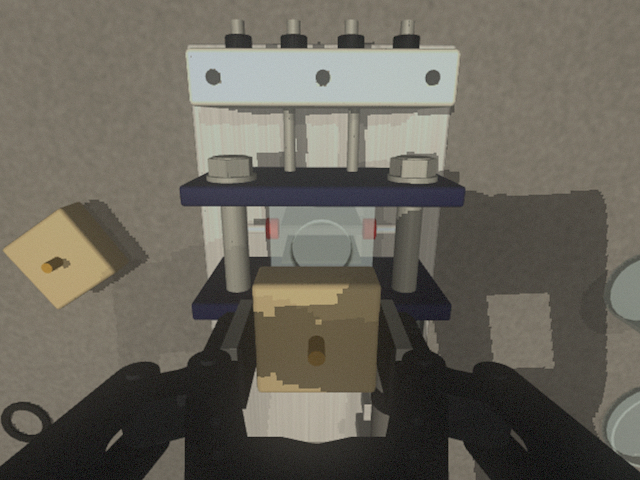

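View pics/s2c.png

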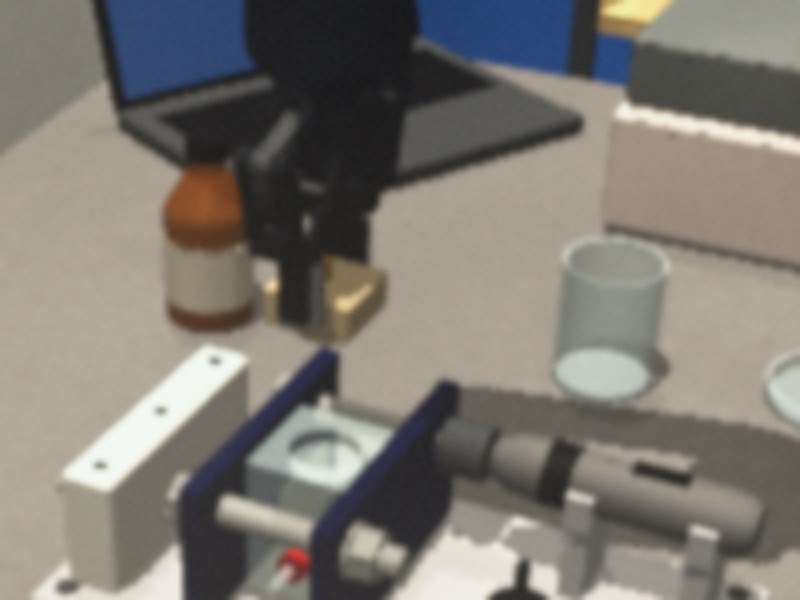

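Run:
```python
from h import *
d=load("pics/w2.npz"); V=d["view"]; print("cam",(-V[:3,:3].T@V[:3,3]).round(3))
f=lambda pts,z:np.array([ray(d,p,z)[:2] for p in pts]).round(4)
print("cap top",f([(253.5,282),(378,281),(379,391),(256,391)],.188), f([(253.5,282),(378,281),(379,391),(256,391)],.188).mean(0))
print("pin",f([(316,345)],.198))
for n,p,z in [("rear top",[(183,187),(463,187),(464,206),(181,206)],.098),("front top",[(193,301),(450,300),(450,319),(193,319)],.098),("manif",[(188,50),(457,48),(459,105),(190,105)],.082)]:
    q=f(p,z);v=q[0]-q[1];print(n,q.tolist(),q.mean(0),"yaw",np.degrees(np.arctan2(-v[0],v[1])),np.linalg.norm(v))
crop(d,170,140,310,190,2.5,"pics/w2c.png")
```

```text
cam [ 0.627 -0.024  0.315]
cap top [[ 0.5732  0.0013]
 [ 0.5707 -0.0422]
 [ 0.5246 -0.0418]
 [ 0.5276  0.0056]] [ 0.549025 -0.019275]
pin [[ 0.5529 -0.0193]]
rear top [[0.5943, 0.0521], [0.5842, -0.1031], [0.5734, -0.1042], [0.5837, 0.055]] [ 0.5839  -0.02505] yaw -3.7234053987501623 0.15552829324595574
front top [[0.5246, 0.0578], [0.5152, -0.0986], [0.5021, -0.0991], [0.5124, 0.0598]] [ 0.513575 -0.020025] yaw -3.439470761962717 0.15668222617770017
manif [[0.6653, 0.0426], [0.6568, -0.102], [0.6276, -0.1044], [0.6375, 0.046]] [ 0.6468  -0.02945] yaw -3.364137892947693 0.14484961166672145
```

View pics/w2c.png

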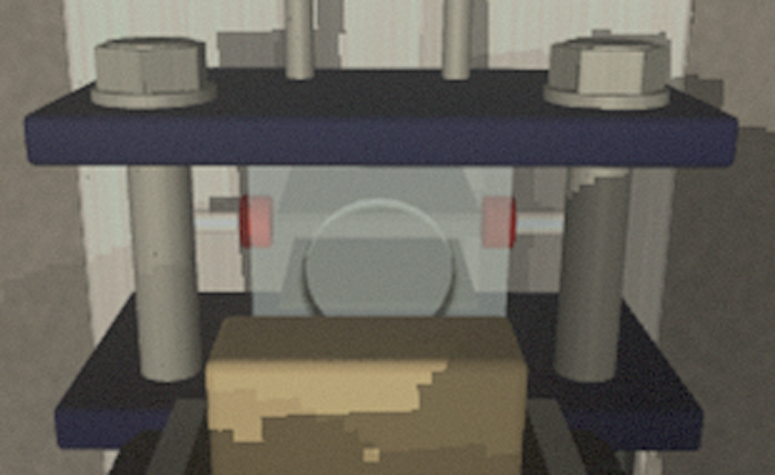

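Run:
```python
from h import *
d=load("pics/w2.npz")
f=lambda u,v,z:ray(d,(170+(u+.5)/2.5-.5,140+(v+.5)/2.5-.5),z)[:2].round(4)
a,b,t=f(304,268,.089),f(455,268,.089),f(379,199,.089);print("recess",a,b,np.linalg.norm(a-b),(a+b)/2,"top",t, t-.0185*np.array([.998,-.065]))
for v in (200,): print("cell",f(249,v,.089),f(510,v,.089),(f(249,v,.089)+f(510,v,.089))/2)
print("bolts", f(150.5,102,.074),f(606,100,.074),(f(150.5,102,.074)+f(606,100,.074))/2, np.linalg.norm(f(150.5,102,.074)-f(606,100,.074)))
# wrist0 bolts & recess by top/bottom
d=load("pics/wrist0.npz")
g=lambda u,v,z:ray(d,((u+.5)/2-.5,90+(v+.5)/2-.5),z)[:2].round(4)
print("w0 recess v",g(436,273,.089),g(436,370,.089),"bolts",g(435,178,.074),g(440,436,.074))
print("w0 cell",g(384,243,.089),g(384,399,.089))
```

```text
recess [ 0.5525 -0.0042] [ 0.5501 -0.0408] 0.03667860411738702 [ 0.5513 -0.0225] top [ 0.5685 -0.0234] [ 0.550037  -0.0221975]
cell [0.5703 0.0074] [ 0.5663 -0.0544] [ 0.5683 -0.0235]
bolts [0.5928 0.0311] [ 0.586  -0.0805] [ 0.5894 -0.0247] 0.11180697652651198
w0 recess v [ 0.551  -0.0008] [ 0.548  -0.0404] bolts [0.5496 0.0327] [ 0.5433 -0.0769]
w0 cell [0.5325 0.0108] [ 0.5264 -0.0528]
```

Run:
```python
from workcell import bot, hand, kinematics, get_obs, vision
from h import *
q=ori(-93.6)
bot.servo_line([.549,-.0225,.15],q,.15); bot.servo_line([.549,-.0225,.124],q,.06)
o=get_obs(); print(o["time_s"],o["position"],o["gripper_width"],o["wrist_force"],o["ft_torque"])
shot("w3"); d=shot("s3","side"); crop(d,250,170,120,100,6,"pics/s3c.png")
```

```text
6.6 [ 0.54891471 -0.02250998  0.12378064] 0.044845637041860405 [-0.44533023 -0.29703309 -0.93982034] [ 0.01308849 -0.01137892  0.01349283]
```

View pics/w3.png

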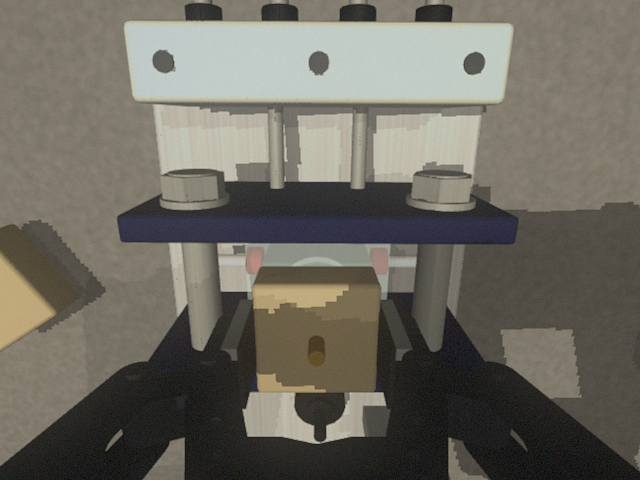

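View pics/s3c.png

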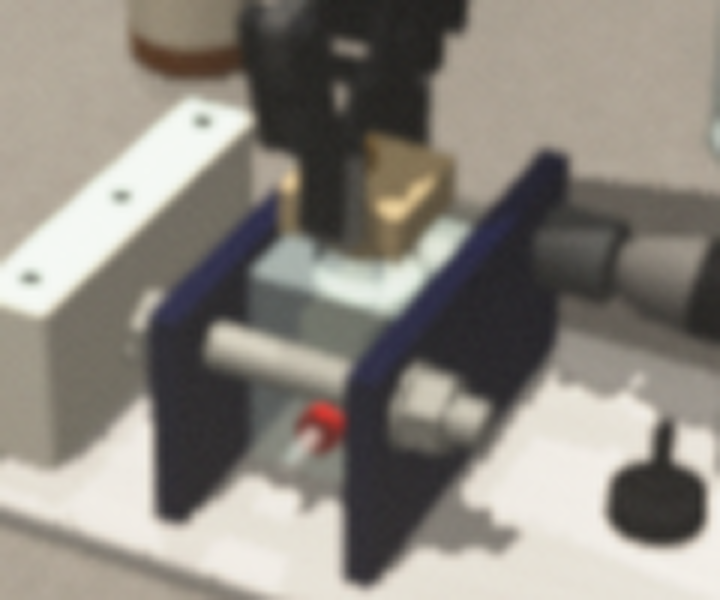

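Run:
```python
from h import *
d=load("pics/w3.npz")
f=lambda u,v,z:ray(d,(u,v),z)[:2].round(4)
ex=np.array([np.cos(np.radians(-3.7)),np.sin(np.radians(-3.7))])
q=np.array([f(120,243,.098),f(516,243,.098),f(119,216,.098),f(517,216,.098)]);print(q.tolist(),"recess est",q[:2].mean(0)-.03*ex,q[2:].mean(0)-.042*ex,"w",np.linalg.norm(q[0]-q[1]))
h=np.array([f(318,259,.089)]);print("recess rim top",h, h-.0185*ex)
c=np.array([f(254,283,.1221),f(379,282,.1221),f(379,391,.1221),f(256.5,391,.1221)]);print("cap",c.mean(0),"pin",f(316.5,356,.132))
```

```text
[[0.5835, 0.0553], [0.5735, -0.1043], [0.5947, 0.0533], [0.5848, -0.1037]] recess est [ 0.54856253 -0.02256403] [ 0.54783754 -0.02248964] w 0.1599129763340049
recess rim top [[ 0.5683 -0.0239]] [[ 0.54983856 -0.02270615]]
cap [ 0.549125 -0.0223  ] pin [ 0.5487 -0.022 ]
```

Plate, rim and cap estimates agree to within about 1 mm in this view. I'll lower in force-checked steps.

Run:
```python
from workcell import bot, hand, kinematics, get_obs, vision
from h import *
q=ori(-93.6)
for z in [.120,.117,.115,.113,.1115,.1105,.1095]:
    bot.servo_line([.549,-.0228,z],q,.03); o=get_obs(); print(z,o["position"].round(4),o["wrist_force"].round(1),o["ft_torque"].round(2))
    if o["wrist_force"][2]>12: break
print(o["time_s"]); shot("w4"); d=shot("s4","side"); crop(d,250,170,120,100,6,"pics/s4c.png")
```

```text
0.12 [ 0.5489 -0.0228  0.1199] [-0.4 -0.5 -0.6] [-0.02 -0.01  0.  ]
0.117 [ 0.5489 -0.0228  0.1168] [ 0.3  1.4 -0. ] [-0.    0.    0.02]
0.115 [ 0.5489 -0.0228  0.1149] [-0.  -0.1 -1.5] [ 0.03 -0.03  0.  ]
0.113 [ 0.5489 -0.0228  0.1129] [-0.4 -0.4 -1.3] [-0.    0.   -0.04]
0.1115 [ 0.5489 -0.0228  0.1114] [ 0.3  0.5 -0.2] [-0.02  0.02 -0.05]
0.1105 [ 0.5491 -0.0228  0.1108] [-1.  -0.6  4.3] [-0.05  0.13  0.01]
0.1095 [ 0.5492 -0.0228  0.1107] [-5.7 -0.2 15.6] [-0.02  0.78 -0.06]
8.4833
```

View pics/s4c.png

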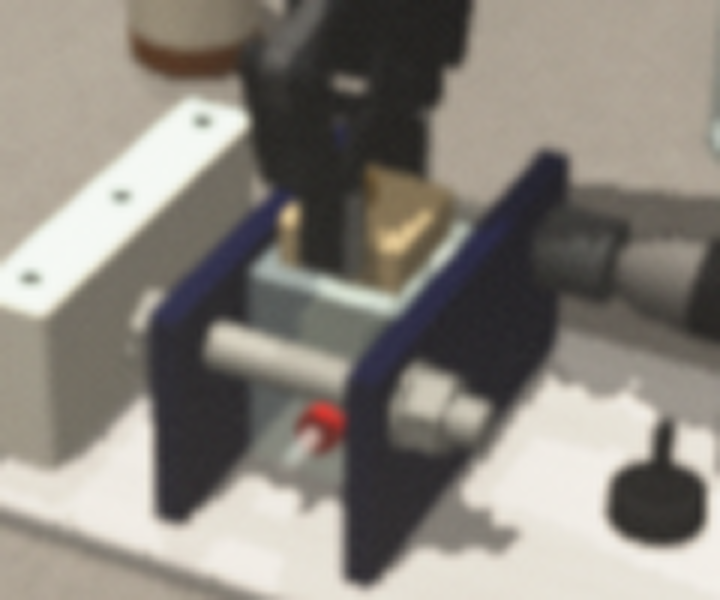

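Run:
```python
from workcell import bot, hand, kinematics, get_obs, vision
from h import *
q=ori(-93.6)
hand.move_gripper(.07); p=get_obs()["position"]
bot.servo_line([p[0],p[1],.18],q,.15)
bot.reach([.62,-.06,.20],q)
o=get_obs(); print(o["time_s"],o["position"],o["gripper_width"],o["wrist_force"])
d=shot("w5");shot("sc5","scene"); e=shot("s5","side"); crop(e,250,170,120,100,6,"pics/s5c.png")
```

```text
9.9917 [ 0.61976773 -0.06040725  0.19831219] 0.06996960196630733 [ 0.566527   -0.71534137 -0.15039992]
```

View pics/w5.png

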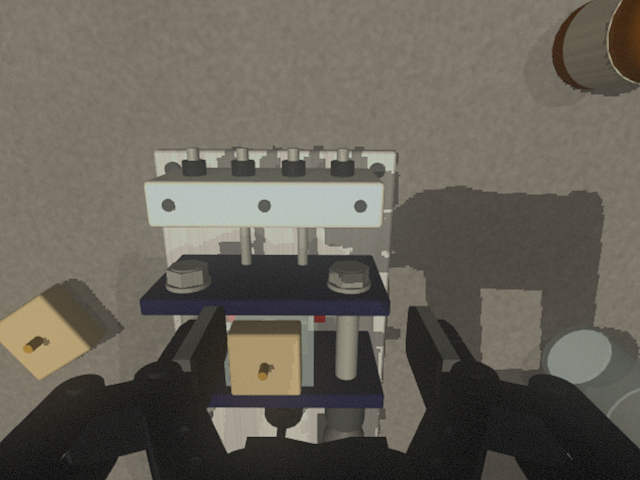

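View pics/s5c.png

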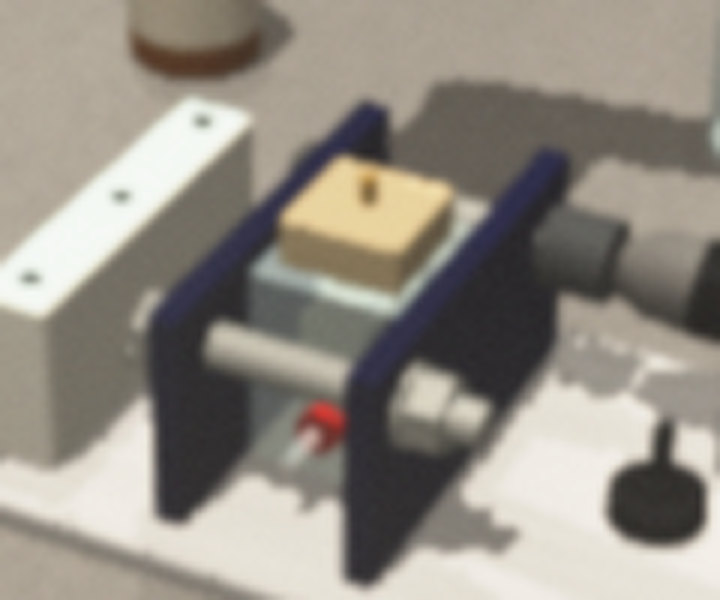

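Run:
```python
from h import *
d=load("pics/w5.npz")
f=lambda u,v,z:ray(d,(u,v),z)[:2].round(4)
print("pred px",proj(d,(.5953,-.0807,.074)), "other",proj(d,(.5953+.0071,-.0807+.1098,.074)),"washer front",proj(d,(.5953-.008,-.0802,.074)))
print("rear top", f(142,313,.098),f(389,313,.098),f(387,294,.098),f(143,300,.098)); print("manif",f(149,227,.082),f(384,227,.082))
crop(d,300,230,100,90,7,"pics/w5c.png"); print("captop",np.mean([f(229,322,.109),f(301,322,.109),f(301,394,.109),f(229,394,.109)],0))
```

```text
pred px [348.90801767 271.51348538] other [188.14154023 271.31426441] washer front [348.62142782 282.28361207]
rear top [0.585  0.0543] [ 0.575  -0.1037] [ 0.5885 -0.1026] [0.5941 0.0518]
manif [0.6373 0.0461] [ 0.6278 -0.1037]
captop [ 0.553225 -0.023   ]
```

View pics/w5c.png

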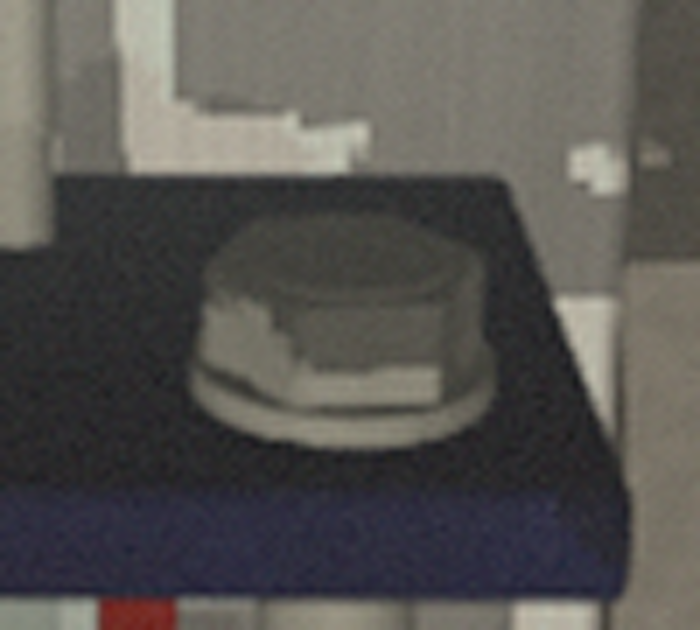

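Cap home: side crop shows the block flat on the cell, pin up. The turning head is at (349,275), in line with the driver socket at (345,425). The tight bolt at (188,275) is the look-alike. The predicted head position projects to (349,271), so I'll descend astride the head.

Run:
```python
from workcell import bot, hand, kinematics, get_obs, vision
from h import *
q=ori(-93.7)
X,Y=.6035,-.0812
bot.servo_line([X,Y,.14],q,.15)
for z in [.11,.09,.073]:
    bot.servo_line([X,Y,z],q,.08); o=get_obs(); print(o["position"].round(4),o["wrist_force"].round(1))
    if np.linalg.norm(o["wrist_force"])>8: break
d=shot("w6"); print(get_obs()["time_s"],proj(d,(.5953,-.0807,.074)))
```

```text
[ 0.6032 -0.0811  0.1094] [-0.2  0.3  0. ]
[ 0.603  -0.0811  0.0893] [-0.7  0.7 -0.4]
[ 0.603  -0.0811  0.0722] [-0.   0.2  0.6]
12.0667 [317.94615969 363.34411233]
```

View pics/w6.png

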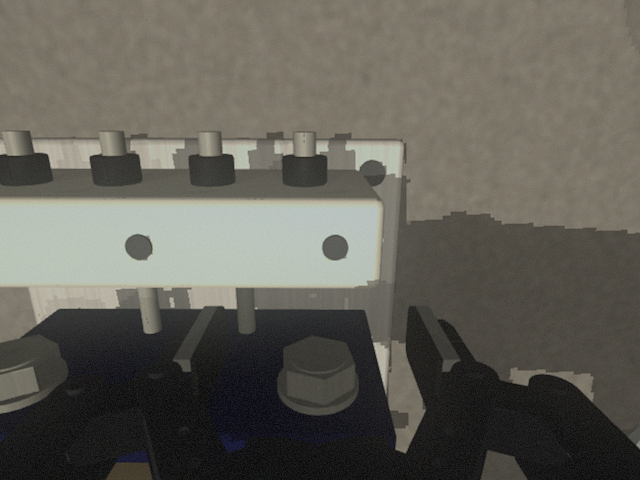

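Run:
```python
from workcell import bot, hand, kinematics, get_obs, vision
from h import *
hand.move_gripper(.042); o=get_obs(); print(o["time_s"],o["position"].round(4),o["gripper_width"],o["wrist_force"].round(1))
ims=[]
for i in range(4):
    t=get_obs()["time_s"]; d=shot(f"w7_{i}"); ims.append(cv2.putText(cv2.resize(d["frame"][310:440,240:400,::-1],None,fx=2.4,fy=2.2,interpolation=cv2.INTER_CUBIC),f"{t:.2f}",(5,25),0,.8,(0,255,255),2)); 
    if i<3: bot.dwell(.35)
cv2.imwrite("pics/w7.png",np.vstack([np.hstack(ims[:2]),np.hstack(ims[2:])])); print(get_obs()["time_s"])
```

```text
12.45 [ 0.6036 -0.0812  0.0732] 0.04196586372779453 [-0.1  0.2  0.2]
13.7
```

View pics/w7.png

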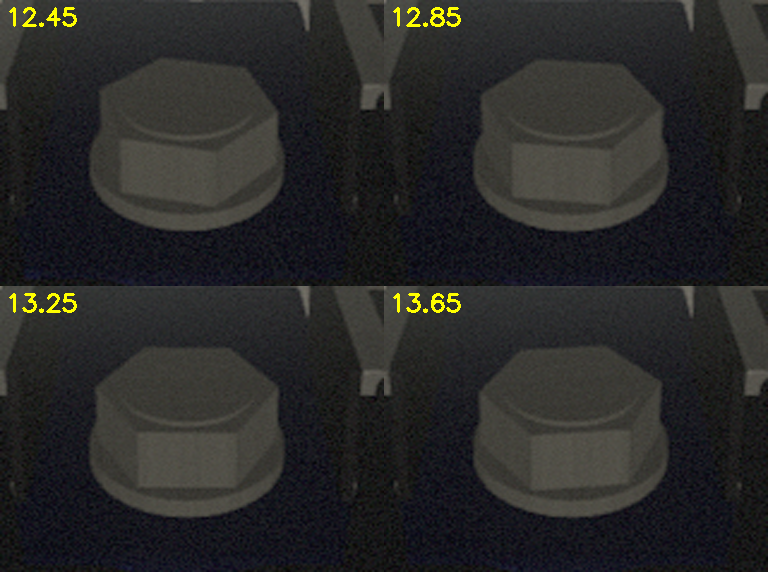

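The corners move right at about 17°/s, and the top facet was level (30° off upright flats) at t≈13.25. The flats will therefore be upright at t≈15.0, so I'll close then.

Run:
```python
from workcell import bot, hand, kinematics, get_obs, vision
from h import *
bot.dwell(max(0,14.75-get_obs()["time_s"]))
hand.move_gripper(.015,80); o=get_obs(); print(o["time_s"],o["position"].round(4),o["gripper_width"],o["wrist_force"].round(1),o["ft_torque"].round(2))
ims=[]
for i in range(3):
    o=get_obs(); d=shot(f"w8_{i}"); ims.append(cv2.putText(cv2.resize(d["frame"][310:440,240:400,::-1],None,fx=2.4,fy=2.2,interpolation=cv2.INTER_CUBIC),f"{o['time_s']:.2f}",(5,25),0,.8,(0,255,255),2)); print(o["gripper_width"],o["wrist_force"].round(1),o["ft_torque"].round(2))
    bot.dwell(.6)
e=shot("s8","side"); ims.append(cv2.resize(e["frame"][175:261,255:371,::-1],(384,286),interpolation=cv2.INTER_CUBIC))
cv2.imwrite("pics/w8.png",np.vstack([np.hstack(ims[:2]),np.hstack(ims[2:])])); print(get_obs()["time_s"])
```

```text
15.075 [ 0.6035 -0.0816  0.0733] 0.02144162449671133 [-2.7 -4.   3.9] [-0.31  0.33  0.06]
0.02144162449671133 [-2.7 -4.   3.9] [-0.31  0.33  0.06]
0.021823670273968695 [-2.2 -4.5  6.3] [-0.41  0.39  0.05]
0.02179452206139062 [-2.3 -4.3  5.5] [-0.44  0.37 -0.01]
17.075
```

View pics/w8.png

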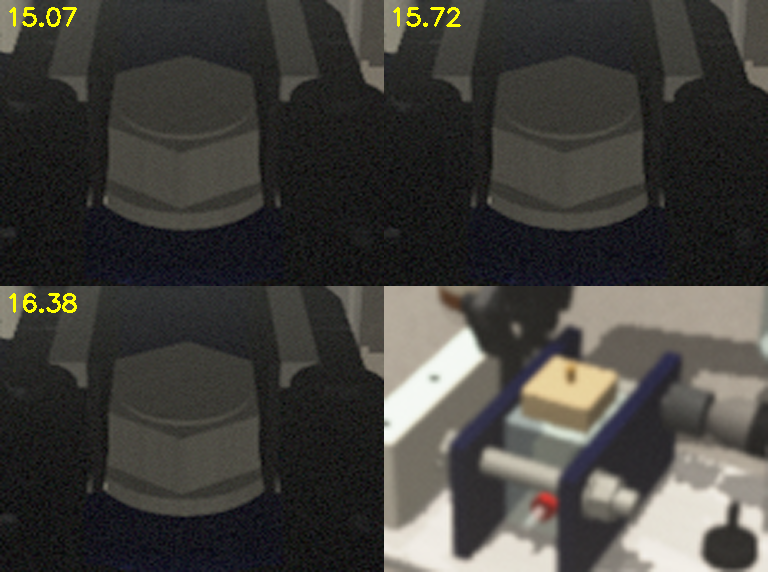

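Run:
```python
from h import *
a,b=[load(f"pics/w8_{i}.npz")["frame"][340:405,275:360].mean(2).astype(np.float32) for i in (1,2)]
print("shift px",cv2.phaseCorrelate(a,b),"mean diff",abs(a-b).mean())
from workcell import get_obs,hand_in
o=get_obs();print(o["time_s"],o["gripper_width"],o["wrist_force"].round(1)); print(hand_in())
```

```text
shift px ((0.10046551021829941, -0.011336511822001683), 1.0136876656685347) mean diff 3.1463652
17.075 0.02184975249159456 [-1.4 -4.9  5.1]
the job is handed in; nothing more can be done
None
```

I put the middle-sized beige cap on the cell and released it. I then gripped the turning bolt's head (press y = −55 side) and handed in still holding it, at t ≈ 17 s. No verdict was reported.

- **Cap:** it touched down at TCP z = 0.1108 m, exactly the height expected for fully home. Side views after release and again while gripping the bolt show it flat on the cell, pin up.
- **Cap check that disagreed:** one rough wrist-camera estimate of the cap's centre, taken from a distance, was about 4 mm off in x. The closer measurements agreed to about 1 mm, and the cap went into the recess freely, so I trusted those.
- **Bolt:** I closed on two upright flats with an 80 N grip setting. Wrist pictures 0.65 s apart show no visible rotation, with a 0.1 px image shift. Gripper width held steady at 21.8 mm, which reads about 2 mm under the 24 mm flats. It also read about 1 mm low on the cap.
- **Forces and other things:** the wrist force stayed under about 16 N at every reading I took. I touched nothing else on purpose and saw nothing else moved in the pictures I viewed, but I did not measure the other items again.

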